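# Click the mitre fence round to 22.5 degrees and lay the strips up for sawing

### The job

Set up the mitre jig for sawing: with its red thumb lever, click the swinging fence one notch at a time, letting it settle in each notch, until the pointer stands in the third notch to the right (seen from the robot) of the red square mark, at 22.5 degrees. Then lay the taped bundle of pine strips flat on the jig, one long edge snug against the fence's far face along its length and its right-hand end out across the saw cut, leaving the fence in its notch and not disturbing the glue bottle.

Things in the scene. Friction and masses are not known exactly. Their poses are not given: they have to be found in the camera images.
- mitre_jig: Mitre jig screwed to the bench: a brown wooden board 15 mm thick. Origin on the fence's pivot axis at bench height; x points to its far edge, y to the left. The board reaches from x = -155 to 165 mm and y = -130 to 150 mm. Ten steel index pins, 10 mm high, stand on a circle of 85 mm radius under the lever; a sprung plunger under the lever drops between them.
- swing_fence (a joint): Angle of fence and lever (rad): 0 = square, growing as the lever, which points to the robot, goes to the robot's right. Nine notches 0.1309 (7.5 degrees) apart, -0.524 to +0.524; it starts in -0.262, -0.131 or 0; the target is +0.393. Some 6 N at the paddle gets it over a pin, half-way between notches; it then snaps into the next notch and is held, with about 0.01 of give.
- square_mark (a point): Red tick, the longest, on the scale beyond the lever's tip: the pointer stands on it when the fence is square. 140 mm from the pivot, straight towards the jig's -x; black ticks mark the other notches, four on either side.
- paddle (a point): Middle of the upright red thumb paddle at the lever's near end, 64 mm above the bench, 115 mm from the pivot. The paddle is 12 mm thick (y, the way it swings), 26 mm long (x, radial) and reaches from 37 to 85 mm above the bench; it stands on a steel lever bar 16 mm wide. Its axes turn with the fence; x points from the lever's tip to the pivot.
- fence_face (a point): Point on the far (working) face of the aluminium fence, 20 mm from the pivot axis, at the height of the board's top. It turns with the fence: x points out of the face, away from the robot, y along the fence to its left end, z up. Along y the fence reaches from -50 to +100 mm; its top is 43 mm above the bench.
- saw_cut (a point): Point on the board's top on the saw cut, a 2 mm slot across the whole board along this point's x axis, at jig y = -76 mm; the point is at jig x = 60 mm. A slotted pale wooden saw guide stands on the cut's near part: jig x -52 to 22 mm, y -92 to -60 mm, its top 51 mm above the bench.
- strips_mid (a point): Centre of the loose bundle of four pine strips with yellow tape round it: 60 mm wide (x), 236 mm long (y), 17 mm thick (z, up), about 0.16 kg; the centre is 9 mm above its underside. Either long edge may go to the fence. It starts flat on the bench, right of the jig. When snug, its centre lies 30 mm out from the fence's face.
- strips: The same bundle; origin under its centre.
- glue_bottle: Upright wood-glue bottle, 58 mm wide, 173 mm tall, left of the jig; leave it standing. Origin at the centre of its underside.

How it is judged:
By the outcome, as a careful person would: the job done as asked, in the order asked, and still so for the second after the job is handed in, with the robot touching nothing.
It also fails if it takes over 72 s, if anything falls off the work surface, if the arm or the gripper's body presses on something with over 40 N, if the wrist force passes 120 N, or if a joint passes its speed limit or range.

### The arm

A 6-joint arm with a two-finger parallel gripper is mounted at the origin on a cart in front of the work surface, level with it; the furniture and walls round the work are solid. World frame = base frame: x ahead of the robot, y to its left, z up, the work surface at z = 0. Lengths are in m, angles in rad, forces in N, time in s.
With the tool pointing down it reaches from about 0.3 to 0.875 m from the base axis. Payload 4.2 kg.
Tool frame: the origin (TCP) lies at the very end of the fingers, on their centre line; the grasp point (between the pads) lies 19 mm behind it; z points along the fingers, y is the line along which they close (so a half turn about z gives the same grasp; the last joint's range is limited). The gripper opens to 85 mm and grips with 20 to 120 N. Pads are 22 mm wide; open, the fingers measure 114 mm over their backs; the gripper's body (76 mm by 85 mm) begins 54 mm behind the grasp point. The pads swing forward as they close: fully open they stand 13 mm farther back than shut.
Start: joints at [-1.164, 0.32, 1.565, -0, 1.257, -0.02], TCP at [0.238, -0.523, 0.231] pointing down, gripper open.
Joint ranges: [-3.11, 3.11], [-0.84, 2.01], [0.21, 2.61], [-1.34, 4.49], [0.05, 2.63], [-2.56, 2.56]. Speed limits (rad/s): [2.57, 2.57, 3.14, 3.14, 3.14, 3.14].

### API

Orientations are given as a rotation vector (axis times angle).
In Python, from cell import ctrl gives the robot as it stands.
- The arm moves only by the tool drive_tool, never from a script. Its argument "rows" is a list of rows, each an object with "hand": the opening, from -1 (shut) to 1 (fully open); "linear": the shift along the tool's x, y, z in m, a list of three; "rot": the turn, a rotation vector about the tool's x, y, z in degrees, a list of three. A call has 1 to 20 rows; each row shifts and turns the commanded pose from where the row before left it, along the tool's axes as they then stand; what a row does not reach is not made up. A row lasts 1/10 s, in which the tool goes at most 50 mm and 8.59 degrees, less where a joint would pass 70% of its speed; a pose out of reach is approached as far as the arm can. A call with a gripper value outside its range is refused whole. The fingers move at their own pace and stop on an object; "grip_force" is the grip in N (left out, the last holds). Time passes only in rows, so rows that do not move let the fingers close. It gives the time, the measured TCP pose, the force, the opening and the grip force at its end, in the units of the state.
- ctrl.read_state(): the state, without advancing time (a new reading comes with each control period).
- ctrl.read_camera(name): name is "side" or "top" or "wrist"; returns the picture (480x640x3 uint8, red, green, blue); there is no depth.
- ctrl.camera_info(name): a dict with "fx", "fy", "cx", "cy" (pixels), "distortion" ([k1, k2, p1, p2, k3] as OpenCV has them; the pictures are not rectified), "R" (3x3) and "t" (3): a world point X has camera coordinates R X + t. Camera axes: x right, y down, z forward; pixel columns grow to the right and rows downward; lengths in m; the calibration is good to about 2 mm. A picture is of the moment at which its call begins: read the wrist's pose just before it. camera_info takes no time and is no camera call; for the wrist camera it gives the pose at the moment of the call.
- ctrl.sign_off(): hands the job in; it is judged then, once.
Trained networks look in the newest picture that a camera, given by its name, has taken for a name from the list of things; names that differ only in an ending like _2 or _b are one class to them, and where a whole thing is asked for, a point or a joint stands for the part that bears it (a point fixed in the world has none). Each returns a list of dicts, best first, with "score" (0 to 1); they miss things now and then, are a little off and sometimes report something else, mostly with a low value. They report only what shows in the picture. A call takes as long as a camera call.
- ctrl.regions_of(label, camera): "pixels" (480x640 bool, what is visible of it) and "box" ([left, top, right, bottom] in pixels, round what is visible of it).
The state is a dict: "clock": time; "qpos": joint angles; "qd": joint speeds; "joint_efforts": joint torques, N m; "ee_pos": TCP position; "eef_rot": TCP orientation; "ft_force": force on the tool from outside, world axes, zero at the start; "moment": the same for the moment, N m; "grip_width": finger opening in m; "grasp_force": force on a finger pad.
Only numpy, scipy, OpenCV 4.12 (cv2) and the standard library are available. Lean on these libraries where they do the work, as an engineer would, in place of code of your own. Each camera call takes 0.05 s, during which the arm holds its last target. There are 200 camera calls.

## Working session

There is one attempt and no reset: what is moved stays moved. The work goes in short steps, Python scripts to look and compute and a tool call to move; the robot and the scene stay as the last step left them, time stands still between calls to the robot, and variables do not carry over. Pictures are saved under pics/ and viewed, at most 10 in all, crops included, and the job is handed in when it is done.

Besides the shell and the picture viewer there is one more tool, called after "Call:" in YAML: its name, and indented under it one key for each argument. drive_tool: Moves the arm, as the interface text tells. Its arguments: {"type":"object","properties":{"rows":{"type":"array","items":{"type":"object","properties":{"hand":{"type":"number"},"linear":{"type":"array","items":{"type":"number"}},"rot":{"type":"array","items":{"type":"number"}}}}},"grip_force":{"type":"number"}},"required":["rows"]}

```bash
mkdir -p pics; ls; cat > h.py <<'E'
import numpy as np, cv2
from cell import ctrl
from scipy.spatial.transform import Rotation as R
def cam(n):
    c=ctrl.camera_info(n); K=np.array([[c['fx'],0,c['cx']],[0,c['fy'],c['cy']],[0,0,1.]])
    return K,np.array(c['distortion'],float),np.array(c['R']),np.array(c['t'])
def unproj(n,px,z,C=None):
    K,d,r,t=C or cam(n)
    u=cv2.undistortPoints(np.array(px,float).reshape(-1,1,2),K,d).reshape(-1,2)
    D=np.c_[u,np.ones(len(u))]@r; o=-r.T@t
    return o+D*((z-o[2])/D[:,2])[:,None]
def proj(n,X,C=None):
    K,d,r,t=C or cam(n)
    return cv2.projectPoints(np.array(X,float).reshape(-1,1,3),cv2.Rodrigues(r)[0],t,K,d)[0].reshape(-1,2)
def shot(n,f=None):
    C=cam(n); im=ctrl.read_camera(n)
    if f: cv2.imwrite(f'pics/{f}.png',im[:,:,::-1])
    return C,im
E
python3 - <<'E'
from h import *
s=ctrl.read_state(); print(s)
C,a=shot('top'); C2,b=shot('side')
for n,im in(('top',a),('side',b)): cv2.imwrite(f'pics/{n}0.png',im[:,:,::-1]); print(n,cam(n))
for l in['mitre_jig','strips','glue_bottle','paddle','square_mark','swing_fence']:
  for n in('top','side'):
    for r in ctrl.regions_of(l,n)[:2]:
        p=np.argwhere(r['pixels'])[:,::-1]; print(l,n,round(r['score'],2),r['box'],p.mean(0),cv2.minAreaRect(p.astype(np.float32)))
E
```

```text
pics
{'clock': 0.0, 'qpos': array([-1.16399937e+00,  3.20316229e-01,  1.56570543e+00, -5.98895181e-06,
        1.25741393e+00, -1.99800018e-02]), 'qd': array([ 0.00113724,  0.00079978,  0.00016145, -0.00033571, -0.0004212 ,
        0.00079652]), 'joint_efforts': array([-5.44137929e-04, -4.15523601e+01, -2.34162837e+01, -1.54482555e-04,
        8.19286855e-03, -4.95208035e-07]), 'ee_pos': array([ 0.23782926, -0.52296778,  0.23045805]), 'eef_rot': array([-3.06857085e+00, -6.64923727e-01,  5.64863520e-04]), 'ft_force': array([ 0.65494978, -0.2308944 , -0.14880394]), 'moment': array([0.03338897, 0.02022141, 0.02572869]), 'grasp_force': 0.0, 'grip_width': 0.08546059282645155}
top (array([[462.36082628,   0.        , 313.44754642],
       [  0.        , 462.36082628, 243.59203481],
       [  0.        ,   0.        ,   1.        ]]), array([-0.02247339,  0.        ,  0.        ,  0.        ,  0.        ]), array([[-0.01627643, -0.99974168, -0.01586366],
       [-0.98821761,  0.01849965, -0.1519333 ],
       [ 0.15218752,  0.01320382, -0.98826344]]), array([0.0806286 , 0.55515085, 0.9907401
[... 2154 characters left out ...]
65 [228.1, 174.0, 360.4, 322.1] [293.24401942 249.01048081] ((293.1022644042969, 248.32359313964844), (139.55899047851562, 125.29022979736328), 84.5596694946289)
square_mark side 0.69 [258.7, 170.7, 413.5, 291.8] [340.23742583 231.93013563] ((338.51544189453125, 231.0207977294922), (141.71255493164062, 106.28441619873047), 8.42696762084961)
swing_fence top 0.86 [253.3, 233.6, 320.8, 306.6] [289.88327206 255.31893382] ((282.8500061035156, 269.5500183105469), (66.89229583740234, 67.03372192382812), 8.130102157592773)
swing_fence side 0.81 [290.0, 192.7, 362.1, 245.7] [328.08795411 217.23135755] ((324.77362060546875, 220.3317413330078), (51.725582122802734, 73.2008056640625), 89.14490509033203)
```

```bash
python3 - <<'E'
import cv2
a=cv2.imread('pics/top0.png'); b=cv2.imread('pics/side0.png')
a=cv2.resize(a[160:340,140:500],(800,400),interpolation=3)
b=cv2.resize(b[90:400,190:430],(464,600),interpolation=3)
cv2.imwrite('pics/a.png',a);cv2.imwrite('pics/b.png',b)
E
```

```text
(no output)
```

View pics/a.png

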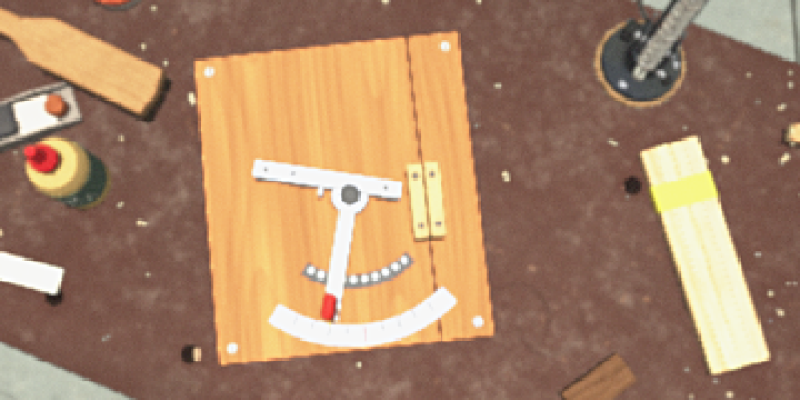

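View pics/b.png

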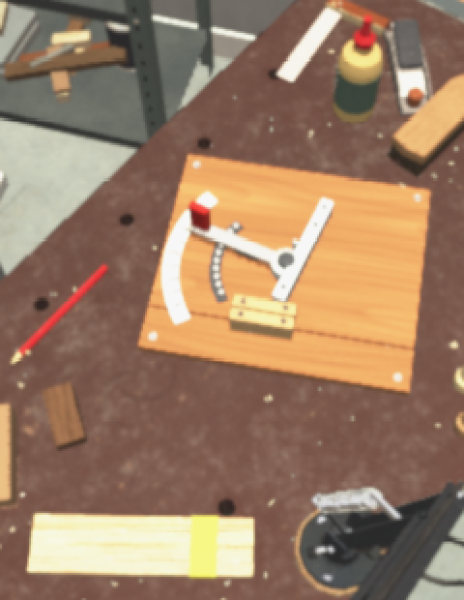

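The jig stands centre, with its lever left of centre (paddle at crop (328,306), pivot (350,195)). The strips lie right and the glue bottle left. A lamp-like stand is at the upper right. Next I'll compute poses from both views.

```bash
cat > m1.py <<'E'
from h import *
from scipy.optimize import least_squares
def quad(mask):
    c=max(cv2.findContours(mask.astype(np.uint8),0,1)[0],key=cv2.contourArea)
    h=cv2.convexHull(c)
    return cv2.approxPolyN(h,4,-1,True).reshape(-1,2).astype(float)
for n in('top','side'):
    ctrl.read_camera(n)
    C=cam(n)
    for l,z in(('mitre_jig',.015),('strips',.017)):
        q=quad(ctrl.regions_of(l,n)[0]['pixels']); w=unproj(n,q,z)[:,:2]
        c=w.mean(0); 
        print(n,l,q.round(0).tolist(),'\n  w',w.round(3).tolist(),'c',c.round(4))
        E=np.roll(w,-1,0)-w; print('  edges',np.linalg.norm(E,axis=1).round(4),np.degrees(np.arctan2(E[:,1],E[:,0])).round(1))
    im=ctrl.read_camera(n); hsv=cv2.cvtColor(im,cv2.COLOR_RGB2HSV)
    red=((hsv[...,0]<8)|(hsv[...,0]>172))&(hsv[...,1]>140)&(hsv[...,2]>70)
    k,lab,st,ce=cv2.connectedComponentsWithStats(red.astype(np.uint8))
    print([(st[i,:5].tolist(),unproj(n,[ce[i]],.061)[0].round(3).tolist()) for i in range(1,k) if st[i,4]>8])
    print('tcp px',proj(n,[ctrl.read_state()['ee_pos']]))
print(unproj('top',[[140+350/2.222,160+195/2.222]],.045), unproj('side',[[190+287/1.9333,90+262/1.9355]],.045))
print('lamp',unproj('top',[[140+640/2.222,160+70/2.222]],.02), unproj('side',[[190+340/1.933,90+548/1.9355]],.02))
print('bottle',unproj('top',[[140+42/2.222,160+157/2.222]],.173), unproj('side',[[190+367/1.9333,90+22/1.9355]],.173))
E
python3 m1.py
```

```text
Traceback (most recent call last):
  File "m1.py", line 11, in <module>
    q=quad(ctrl.regions_of(l,n)[0]['pixels']); w=unproj(n,q,z)[:,:2]
  File "m1.py", line 6, in quad
    return cv2.approxPolyN(h,4,-1,True).reshape(-1,2).astype(float)
           ~~~~~~~~~~~~~~~^^^^^^^^^^^^^
cv2.error: OpenCV(4.12.0) :-1: error: (-5:Bad argument) in function 'approxPolyN'
> Overload resolution failed:
>  - Argument 'epsilon_percentage' must be float, not bool
>  - Argument 'epsilon_percentage' must be float, not bool
```

```bash
sed -i 's/approxPolyN(h,4,-1,True)/approxPolyN(h,4)/' m1.py; python3 m1.py
```

```text
top mitre_jig [[363.0, 310.0], [237.0, 325.0], [226.0, 187.0], [345.0, 173.0]] 
  w [[0.408, -0.038], [0.379, 0.246], [0.699, 0.275], [0.727, -0.006]] c [0.5534 0.1194]
  edges [0.2849 0.3215 0.2818 0.3211] [  95.8    5.1  -84.3 -174.3]
top strips [[487.0, 320.0], [459.0, 329.0], [426.0, 229.0], [453.0, 220.0]] 
  w [[0.381, -0.313], [0.362, -0.249], [0.59, -0.188], [0.609, -0.251]] c [ 0.4855 -0.2505]
  edges [0.0663 0.2356 0.0664 0.2369] [ 106.3   15.1  -72.5 -164.9]
[([175, 132, 15, 26, 61], [0.791, 0.375, 0.061]), ([181, 132, 26, 30, 127], [0.773, 0.334, 0.061]), ([151, 224, 15, 14, 150], [0.59, 0.415, 0.061]), ([285, 292, 6, 12, 59], [0.436, 0.129, 0.061]), ([320, 344, 65, 29, 308], [0.308, -0.006, 0.061])]
tcp px [[656.46961794 401.81237462]]
side mitre_jig [[412.0, 188.0], [403.0, 295.0], [260.0, 271.0], [287.0, 169.0]] 
  w [[0.7, 0.27], [0.731, -0.014], [0.408, -0.044], [0.382, 0.242]] c [0.5556 0.1136]
  edges [0.2856 0.3241 0.2873 0.3191] [ -83.8 -174.7   95.2    4.9]
side strips [[320.0, 356.0], [320.0, 390.0], [205.0, 386.0], [205.0, 356.0]] 
  w [[0.591, -0.192], [0.609, -0.258], [0.383, -0.314], [0.361, -0.257]] c [ 0.4859 -0.2554]
  edges [0.0681 0.2325 0.061  0.2391] [ -74.5 -166.1  111.8   15.8]
[([96, 5, 14, 11, 123], [-0.356, 0.649, 0.061]), ([123, 57, 13, 3, 20], [-0.172, 0.468, 0.061]), ([372, 97, 13, 19, 139], [0.567, 0.466, 0.061]), ([442, 155, 30, 25, 186], [0.792, 0.32, 0.061]), ([288, 194, 10, 14, 97], [0.436, 0.128, 0.061]), ([200, 226, 46, 48, 304], [0.323, -0.034, 0.061])]
tcp px [[ 29.40439854 471.9955767 ]]
[[0.54744392 0.10655815 0.045     ]] [[0.5532999  0.10148875 0.045     ]]
lamp [[ 0.67736516 -0.19673683  0.02      ]] [[ 0.68991761 -0.20160612  0.02      ]]
bottle [[0.56803475 0.37406864 0.173     ]] [[0.57762763 0.37716896 0.173     ]]
```

Call:
drive_tool:
  rows:
    - {"hand":-0.06,"linear":[0.028,-0.032,0.003],"rot":[0,0,0]}
    - {"hand":-0.06,"linear":[0.028,-0.032,0.003],"rot":[0,0,0]}
    - {"hand":-0.06,"linear":[0.028,-0.032,0.003],"rot":[0,0,0]}
    - {"hand":-0.06,"linear":[0.028,-0.032,0.003],"rot":[0,0,0]}
    - {"hand":-0.06,"linear":[0.028,-0.032,0.003],"rot":[0,0,0]}
    - {"hand":-0.06,"linear":[0.028,-0.032,0.003],"rot":[0,0,0]}
    - {"hand":-0.06,"linear":[0.028,-0.032,0.003],"rot":[0,0,0]}
    - {"hand":-0.06,"linear":[0.028,-0.032,0.003],"rot":[0,0,0]}
    - {"hand":-0.06,"linear":[0.028,-0.032,0.003],"rot":[0,0,0]}
    - {"hand":-0.06,"linear":[0.028,-0.032,0.003],"rot":[0,0,0]}
    - {"hand":-0.06,"linear":[0.028,-0.032,0.003],"rot":[0,0,0]}
    - {"hand":-0.06,"linear":[0.028,-0.032,0.003],"rot":[0,0,0]}
    - {"hand":-0.06,"linear":[0.028,-0.032,0.003],"rot":[0,0,0]}
    - {"hand":-0.06,"linear":[0.028,-0.032,0.003],"rot":[0,0,0]}
    - {"hand":-0.06,"linear":[0.028,-0.032,0.003],"rot":[0,0,0]}
    - {"hand":-0.06,"linear":[0.028,-0.032,0.003],"rot":[0,0,8.5]}
    - {"hand":-0.06,"linear":[0,0,0],"rot":[0,0,8.5]}
    - {"hand":-0.06,"linear":[0,0,0],"rot":[0,0,8.5]}
    - {"hand":-0.06,"linear":[0,0,0],"rot":[0,0,8.5]}
    - {"hand":-0.06,"linear":[0,0,0],"rot":[0,0,0]}

```text
clock: 3.2
ee_pos: [0.4334, 0.126, 0.1835]
eef_rot: [3.132, -0.248, 0.0]
ft_force: [0.7, 0.3, 0.3]
grip_width: 0.0406
grasp_force: 0.0
```

```bash
cat >> h.py <<'E'
def tool():
    s=ctrl.read_state(); r=R.from_rotvec(s['eef_rot']).as_matrix()
    return s['ee_pos'],np.degrees(np.arctan2(r[1,0],r[0,0])),r,s
def delta(x,y,z,yaw=None):
    p,a,r,s=tool(); d=r.T@(np.array([x,y,z])-p)
    print('t',round(s['clock'],2),'p',p.round(4),'yaw',a.round(2),'F',s['ft_force'].round(1),'w',round(s['grip_width'],4),'q',s['qpos'].round(2))
    print('tool delta',d.round(4),'rotz',None if yaw is None else round((a-yaw+180)%360-180,2))
E
python3 - <<'E'
from h import *
delta(.4372,.1246,.05,-9.8)
C,im=shot('wrist','w1'); print(C)
piv=np.array([.5505,.105])
for l in('mitre_jig','swing_fence','paddle'):
  for r in ctrl.regions_of(l,'wrist')[:1]: print(l,r['score'],r['box'])
print(proj('wrist',[[.5505,.105,.045],[.4372,.1246,.085]],C))
E
```

```text
t 3.2 p [0.4334 0.126  0.1835] yaw -9.05 F [0.7 0.3 0.3] w 0.0406 q [ 0.26  0.17  1.91 -0.    1.07  1.99]
tool delta [0.004  0.0008 0.1335] rotz 0.75
(array([[414.91587246,   0.        , 325.05776281],
       [  0.        , 414.91587246, 242.91866093],
       [  0.        ,   0.        ,   1.        ]]), array([-0.05829683,  0.        ,  0.        ,  0.        ,  0.        ]), array([[-1.58366853e-01, -9.87380323e-01,  1.93457334e-04],
       [-9.39912250e-01,  1.50813417e-01,  3.06300956e-01],
       [-3.02464713e-01,  4.83260854e-02, -9.51934707e-01]]), array([0.19242262, 0.36274599, 0.45951759]))
mitre_jig 0.56 [90.2, 1.8, 537.6, 297.0]
swing_fence 0.68 [167.1, 6.7, 406.2, 253.5]
paddle 0.63 [167.8, 6.5, 407.5, 253.5]
[[327.58285654  42.47901668]
 [325.34296391 237.40039599]]
```

View pics/w1.png

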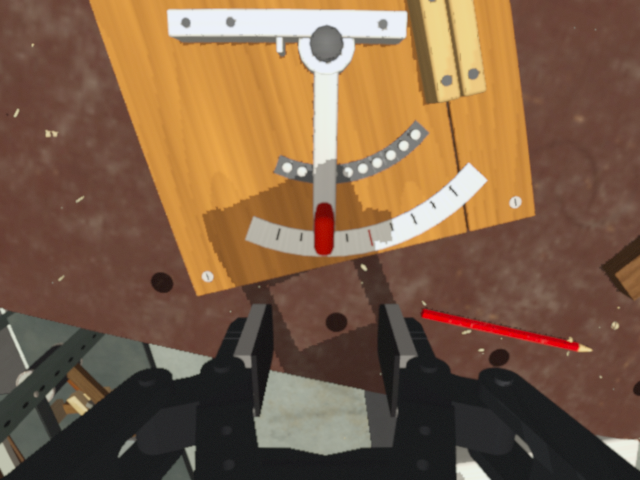

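The lever stands two ticks left of the red tick (red at (370,237), paddle at (324,230)), so it starts at -15 degrees and needs five clicks. The fingers are well aligned to straddle the paddle.

Call:
drive_tool:
  rows:
    - {"hand":-0.06,"linear":[0.004,0,0.03],"rot":[0,0,0.8]}
    - {"hand":-0.06,"linear":[0,0,0.03],"rot":[0,0,0]}
    - {"hand":-0.06,"linear":[0,0,0.03],"rot":[0,0,0]}
    - {"hand":-0.06,"linear":[0,0,0.025],"rot":[0,0,0]}
    - {"hand":-0.06,"linear":[0,0,0.017],"rot":[0,0,0]}
    - {"hand":-0.06,"linear":[0,0,0],"rot":[0,0,0]}

```text
clock: 4.0
ee_pos: [0.4357, 0.1246, 0.0496]
eef_rot: [3.128, -0.269, -0.007]
ft_force: [0.2, 0.4, 0.4]
grip_width: 0.0402
grasp_force: 0.0
```

```bash
python3 - <<'E'
from h import *
delta(.4372,.1261,.05,-9.8)
E
```

```text
t 4.0 p [0.4357 0.1246 0.0496] yaw -9.83 F [0.2 0.4 0.4] w 0.0402 q [ 0.25  0.34  2.08 -0.    0.73  2.  ]
tool delta [ 0.0012 -0.0017 -0.0004] rotz -0.03
```

Call:
drive_tool:
  rows:
    - {"hand":-0.06,"linear":[0,0.0041,0],"rot":[0,0,-2]}
    - {"hand":-0.06,"linear":[0,0.0041,0],"rot":[0,0,-2]}
    - {"hand":-0.06,"linear":[0,0.0041,0],"rot":[0,0,-2]}
    - {"hand":-0.06,"linear":[0,0.002,0],"rot":[0,0,-1]}
    - {"hand":-0.06,"linear":[0,0.002,0],"rot":[0,0,-1]}
    - {"hand":-0.06,"linear":[0,0.002,0],"rot":[0,0,-1]}

```text
clock: 4.6
ee_pos: [0.4363, 0.1073, 0.0523]
eef_rot: [-3.141, 0.022, -0.004]
ft_force: [1.0, 1.0, 1.4]
grip_width: 0.0404
grasp_force: 0.9
```

Call:
drive_tool:
  rows:
    - {"hand":-0.06,"linear":[0,0.002,0],"rot":[0,0,-1]}

```text
clock: 4.7
ee_pos: [0.4357, 0.1048, 0.0518]
eef_rot: [3.141, 0.006, 0.002]
ft_force: [0.7, 0.9, 0.4]
grip_width: 0.0398
grasp_force: 0.2
```

Call:
drive_tool:
  rows:
    - {"hand":-0.06,"linear":[0,0.002,0],"rot":[0,0,-1]}

```text
clock: 4.8
ee_pos: [0.435, 0.1025, 0.0514]
eef_rot: [3.141, 0.034, -0.001]
ft_force: [-1.0, -1.0, -0.4]
grip_width: 0.0402
grasp_force: 0.0
```

```bash
cat > red.py <<'E'
from h import *
import sys
# fence angle from the red paddle in top and side views, jig yaw 5.2, pivot
piv=np.array([.5505,.1062])
delta(.4372,.1261,.05)
p,a,_,_=tool(); v=piv-p[:2]; print('tool az deg (jig)',np.degrees(np.arctan2(v[1],v[0])).round(2)-5.2,'r',np.linalg.norm(v).round(4))
C,im=shot('wrist',sys.argv[1]); hsv=cv2.cvtColor(im,cv2.COLOR_RGB2HSV)
red=((hsv[...,0]<6)|(hsv[...,0]>174))&(hsv[...,1]>170)&(hsv[...,2]>60)
k,lab,st,ce=cv2.connectedComponentsWithStats(red.astype(np.uint8))
for i in range(1,k):
    if st[i,4]>150:
        w=unproj('wrist',[ce[i]],.075,C)[0]; v=piv-w[:2]; print(st[i].tolist(),w.round(3),'ang',np.degrees(np.arctan2(v[1],v[0])).round(2)-5.2,np.linalg.norm(v).round(3))
E
python3 red.py w2
```

```text
t 4.8 p [0.435  0.1025 0.0514] yaw 1.22 F [-1.  -1.  -0.4] w 0.0402 q [ 0.21  0.33  2.09 -0.    0.72  1.76]
tool delta [ 0.0027 -0.0235  0.0014] rotz None
tool az deg (jig) -3.38 r 0.1156
[280, 281, 41, 121, 4090] [0.44  0.11  0.075] ang -7.11 0.111
[455, 454, 34, 25, 413] [0.387 0.047 0.075] ang 14.810000000000002 0.173
```

Call:
drive_tool:
  rows:
    - {"hand":-0.06,"linear":[0,0,0],"rot":[0,0,0]}
    - {"hand":-0.06,"linear":[0,0,0],"rot":[0,0,0]}
    - {"hand":-0.06,"linear":[0,0.0031,0],"rot":[0,0,-1.5]}
    - {"hand":-0.06,"linear":[0,0.0031,0],"rot":[0,0,-1.5]}
    - {"hand":-0.06,"linear":[0,0.0031,0],"rot":[0,0,-1.5]}
    - {"hand":-0.06,"linear":[0,0.0031,0],"rot":[0,0,-1.5]}
    - {"hand":-0.06,"linear":[0,0.0031,0],"rot":[0,0,-1.5]}
    - {"hand":-0.06,"linear":[0,0,0],"rot":[0,0,0]}
    - {"hand":-0.06,"linear":[0,0,0],"rot":[0,0,0]}
    - {"hand":-0.06,"linear":[0,0,0],"rot":[0,0,0]}
    - {"hand":-0.06,"linear":[0,0,0],"rot":[0,0,0]}

```text
clock: 5.95
ee_pos: [0.4364, 0.0877, 0.0515]
eef_rot: [3.133, 0.236, -0.0]
ft_force: [0.0, -0.1, -0.9]
grip_width: 0.0407
grasp_force: 0.0
```

```bash
python3 red.py w3
```

```text
t 5.95 p [0.4364 0.0877 0.0515] yaw 8.61 F [ 0.  -0.1 -0.9] w 0.0407 q [ 0.17  0.33  2.1  -0.    0.72  1.59]
tool delta [ 0.0066 -0.0379  0.0015] rotz None
tool az deg (jig) 4.0200000000000005 r 0.1156
[282, 281, 40, 121, 4093] [0.44  0.095 0.075] ang 0.46999999999999975 0.111
```

Notch 0 was reached cleanly. The same again, one notch at a time.

Call:
drive_tool:
  rows:
    - {"hand":-0.06,"linear":[0,0,0],"rot":[0,0,0]}
    - {"hand":-0.06,"linear":[0,0.0031,0],"rot":[0,0,-1.5]}
    - {"hand":-0.06,"linear":[0,0.0031,0],"rot":[0,0,-1.5]}
    - {"hand":-0.06,"linear":[0,0.0031,0],"rot":[0,0,-1.5]}
    - {"hand":-0.06,"linear":[0,0.0031,0],"rot":[0,0,-1.5]}
    - {"hand":-0.06,"linear":[0,0.0031,0],"rot":[0,0,-1.5]}
    - {"hand":-0.06,"linear":[0,0,0],"rot":[0,0,0]}
    - {"hand":-0.06,"linear":[0,0,0],"rot":[0,0,0]}
    - {"hand":-0.06,"linear":[0,0,0],"rot":[0,0,0]}
    - {"hand":-0.06,"linear":[0,0,0],"rot":[0,0,0]}
    - {"hand":-0.06,"linear":[0,0,0],"rot":[0,0,0]}
    - {"hand":-0.06,"linear":[0,0,0],"rot":[0,0,0]}

```text
clock: 7.2
ee_pos: [0.4395, 0.0725, 0.0515]
eef_rot: [3.111, 0.44, 0.0]
ft_force: [-0.2, -0.1, -0.7]
grip_width: 0.0399
grasp_force: 0.0
```

```bash
python3 red.py w4
```

```text
t 7.2 p [0.4395 0.0725 0.0515] yaw 16.11 F [-0.2 -0.1 -0.7] w 0.0399 q [ 0.14  0.33  2.1  -0.    0.72  1.43]
tool delta [ 0.0127 -0.0522  0.0015] rotz None
tool az deg (jig) 11.7 r 0.116
[281, 280, 40, 121, 4085] [0.443 0.081 0.075] ang 7.97 0.111
[296, 440, 28, 15, 187] [0.4   0.067 0.075] ang 9.309999999999999 0.155
```

Call:
drive_tool:
  rows:
    - {"hand":-0.06,"linear":[0,0.0031,0],"rot":[0,0,-1.5]}
    - {"hand":-0.06,"linear":[0,0.003,0],"rot":[0,0,-1.5]}
    - {"hand":-0.06,"linear":[0,0.003,0],"rot":[0,0,-1.5]}
    - {"hand":-0.06,"linear":[0,0.003,0],"rot":[0,0,-1.5]}
    - {"hand":-0.06,"linear":[0,0.003,0],"rot":[0,0,-1.5]}
    - {"hand":-0.06,"linear":[0,0,0],"rot":[0,0,0]}
    - {"hand":-0.06,"linear":[0,0,0],"rot":[0,0,0]}
    - {"hand":-0.06,"linear":[0,0,0],"rot":[0,0,0]}
    - {"hand":-0.06,"linear":[0,0,0],"rot":[0,0,0]}
    - {"hand":-0.06,"linear":[0,0,0],"rot":[0,0,0]}
    - {"hand":-0.06,"linear":[0,0,0],"rot":[0,0,0]}

```text
clock: 8.35
ee_pos: [0.4444, 0.0582, 0.0515]
eef_rot: [3.075, 0.643, 0.0]
ft_force: [-1.0, 0.8, 0.6]
grip_width: 0.0401
grasp_force: 0.0
```

```bash
python3 red.py w5
```

```text
t 8.35 p [0.4444 0.0582 0.0515] yaw 23.61 F [-1.   0.8  0.6] w 0.0401 q [ 0.1   0.33  2.09 -0.    0.72  1.26]
tool delta [ 0.0206 -0.0651  0.0015] rotz None
tool az deg (jig) 19.150000000000002 r 0.1164
[281, 279, 41, 121, 4109] [0.447 0.067 0.075] ang 15.48 0.111
```

Call:
drive_tool:
  rows:
    - {"hand":-0.06,"linear":[0,0.003,0],"rot":[0,0,-1.5]}
    - {"hand":-0.06,"linear":[0,0.003,0],"rot":[0,0,-1.5]}
    - {"hand":-0.06,"linear":[0,0.003,0],"rot":[0,0,-1.5]}
    - {"hand":-0.06,"linear":[0,0.003,0],"rot":[0,0,-1.5]}
    - {"hand":-0.06,"linear":[0,0.003,0],"rot":[0,0,-1.5]}
    - {"hand":-0.06,"linear":[0,0,0],"rot":[0,0,0]}
    - {"hand":-0.06,"linear":[0,0,0],"rot":[0,0,0]}
    - {"hand":-0.06,"linear":[0,0,0],"rot":[0,0,0]}
    - {"hand":-0.06,"linear":[0,0,0],"rot":[0,0,0]}
    - {"hand":-0.06,"linear":[0,0,0],"rot":[0,0,0]}
    - {"hand":-0.06,"linear":[0,-0.003,0],"rot":[0,0,0]}
    - {"hand":-0.06,"linear":[0,-0.003,0],"rot":[0,0,0]}
    - {"hand":-0.06,"linear":[0,0,-0.025],"rot":[0,0,0]}
    - {"hand":-0.06,"linear":[0,0,-0.035],"rot":[0,0,0]}
    - {"hand":-0.06,"linear":[0,0,-0.04],"rot":[0,0,0]}
    - {"hand":-0.06,"linear":[0,0,-0.04],"rot":[0,0,0]}
    - {"hand":-0.06,"linear":[0,0,0],"rot":[0,0,0]}

```text
clock: 10.1
ee_pos: [0.4513, 0.0504, 0.1966]
eef_rot: [3.024, 0.842, 0.018]
ft_force: [0.8, 0.3, 0.4]
grip_width: 0.0403
grasp_force: 0.0
```

```bash
python3 red.py w6
```

```text
t 10.1 p [0.4513 0.0504 0.1966] yaw 31.12 F [0.8 0.3 0.4] w 0.0403 q [ 0.09  0.15  1.89 -0.    1.09  1.11]
tool delta [ 0.0255 -0.0728  0.1465] rotz None
tool az deg (jig) 24.150000000000002 r 0.1138
[311, 208, 19, 48, 752] [0.451 0.053 0.075] ang 22.900000000000002 0.112
[273, 340, 76, 91, 996] [ 0.344 -0.001  0.075] ang 22.150000000000002 0.233
```

View pics/w6.png

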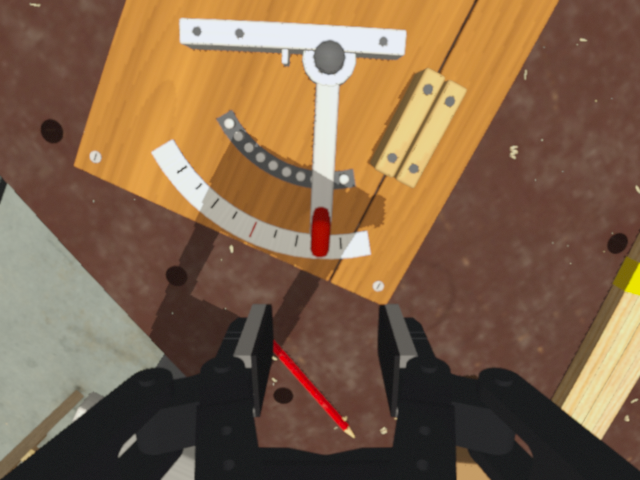

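The pointer stands on the third tick right of the red one: red (252,229), paddle (320,232), one tick left over at (340,243). On to the strips; I'll also check where the fingertips are from the same picture.

```bash
python3 - <<'E'
from h import *
p,a,r,s=tool(); C=cam('wrist')
for z in(0,-.004,-.008): print(z,proj('wrist',[p+r@np.array([x,y,z]) for x in(-.011,.011) for y in(-.02,.02)],C).round(0).tolist())
w=unproj('wrist',[[181,18],[406,30]],.043,C); print('fence far edge',w.round(4)); v=w[0]-w[1]; print('len',np.linalg.norm(v),'fence yaw',np.degrees(np.arctan2(v[1],v[0]))-90)
print('pivot',unproj('wrist',[[329,57]],.048,C),'paddle top', unproj('wrist',[[320,240]],.085,C))
delta(.48,-.253,.12,15.3)
E
```

```text
0 [[274.0, 346.0], [375.0, 346.0], [271.0, 295.0], [377.0, 295.0]]
-0.004 [[273.0, 352.0], [376.0, 352.0], [270.0, 300.0], [379.0, 300.0]]
-0.008 [[271.0, 358.0], [378.0, 358.0], [269.0, 305.0], [380.0, 305.0]]
fence far edge [[0.5191 0.2004 0.043 ]
 [0.5877 0.0713 0.043 ]]
len 0.1462510268450631 fence yaw 27.98370661340482
pivot [[0.54694468 0.10521103 0.048     ]] paddle top [[0.44752512 0.05218551 0.085     ]]
t 10.15 p [0.4495 0.0502 0.194 ] yaw 31.12 F [-0.6  0.1 -0.2] w 0.04 q [ 0.09  0.15  1.89 -0.    1.09  1.11]
tool delta [-0.131   0.2751  0.074 ] rotz 15.82
```

Call:
drive_tool:
  rows:
    - {"hand":1,"linear":[-0.0187,0.0393,0.006],"rot":[0,0,0]}
    - {"hand":1,"linear":[-0.0187,0.0393,0.006],"rot":[0,0,0]}
    - {"hand":1,"linear":[-0.0187,0.0393,0.006],"rot":[0,0,0]}
    - {"hand":1,"linear":[-0.0187,0.0393,0.006],"rot":[0,0,0]}
    - {"hand":1,"linear":[-0.0187,0.0393,0.006],"rot":[0,0,0]}
    - {"hand":1,"linear":[-0.0187,0.0393,0.006],"rot":[0,0,0]}
    - {"hand":1,"linear":[-0.0187,0.0393,0.006],"rot":[0,0,0]}
    - {"hand":1,"linear":[0,0,0],"rot":[0,0,8]}
    - {"hand":1,"linear":[0,0,0],"rot":[0,0,7.8]}
    - {"hand":1,"linear":[0,0,0],"rot":[0,0,0]}
    - {"hand":1,"linear":[0,0,0],"rot":[0,0,0]}

```text
clock: 11.25
ee_pos: [0.4775, -0.2527, 0.1483]
eef_rot: [-3.112, -0.423, 0.003]
ft_force: [0.4, 1.0, 0.0]
grip_width: 0.0855
grasp_force: 0.0
```

```bash
python3 - <<'E'
from h import *
delta(.4858,-.253,-.005,15.3)
C,im=shot('wrist','w7')
for r in ctrl.regions_of('strips','wrist')[:1]:
    c=max(cv2.findContours(r['pixels'].astype(np.uint8),0,1)[0],key=cv2.contourArea)
    q=cv2.approxPolyN(cv2.convexHull(c),4).reshape(-1,2); w=unproj('wrist',q,.017,C)[:,:2]
    E=np.roll(w,-1,0)-w
    print(r['score'],r['box'],q.tolist(),w.round(4).tolist(),w.mean(0),np.degrees(np.arctan2(E[:,1],E[:,0])).round(1),np.linalg.norm(E,axis=1).round(3))
E
```

```text
t 11.25 p [ 0.4775 -0.2527  0.1483] yaw 15.48 F [0.4 1.  0. ] w 0.0855 q [-0.51  0.33  1.77 -0.    1.04  0.79]
tool delta [0.0082 0.0027 0.1533] rotz 0.18
0.96 [286.6, 29.4, 382.3, 365.8] [[386, 27], [367, 365], [290, 364], [281, 27]] [[0.609, -0.2548], [0.3805, -0.3133], [0.3655, -0.2558], [0.5922, -0.1938]] [ 0.48679529 -0.25439386] [-165.6  104.6   15.3  -74.5] [0.236 0.059 0.235 0.063]
```

View pics/w7.png

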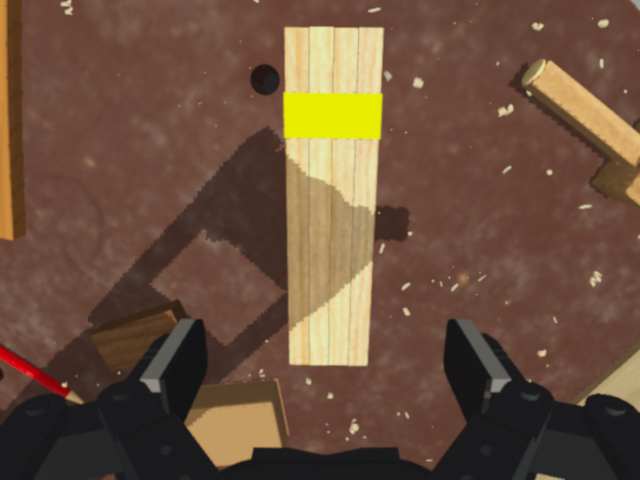

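The bundle lies straight between the fingers, with a wood block well to the left of the left finger's landing spot. Descending to grip it.

Call:
drive_tool:
  rows:
    - {"hand":1,"linear":[0.009,0.0043,0.03],"rot":[0,0,0.4]}
    - {"hand":1,"linear":[0,0,0.04],"rot":[0,0,0]}
    - {"hand":1,"linear":[0,0,0.04],"rot":[0,0,0]}
    - {"hand":1,"linear":[0,0,0.023],"rot":[0,0,0]}
    - {"hand":1,"linear":[0,0,0.012],"rot":[0,0,0]}
    - {"hand":1,"linear":[0,0,0.008],"rot":[0,0,0]}
    - {"hand":1,"linear":[0,0,0],"rot":[0,0,0]}

```text
clock: 12.05
ee_pos: [0.4881, -0.255, -0.0036]
eef_rot: [-3.115, -0.409, 0.0]
ft_force: [-0.1, -0.6, 0.6]
grip_width: 0.0853
grasp_force: 0.0
```

Call:
drive_tool:
  rows:
    - {"hand":0,"linear":[0,0,0],"rot":[0,0,0]}
    - {"hand":0,"linear":[0,0,0],"rot":[0,0,0]}
    - {"hand":0,"linear":[0,0,0],"rot":[0,0,0]}
    - {"hand":0,"linear":[0,0,0],"rot":[0,0,0]}
    - {"hand":0,"linear":[0,0,0],"rot":[0,0,0]}
    - {"hand":0,"linear":[0,0,0],"rot":[0,0,0]}
  grip_force: 50

```text
clock: 12.65
ee_pos: [0.4889, -0.2556, -0.0019]
eef_rot: [3.113, 0.407, 0.004]
ft_force: [0.0, -0.4, 7.0]
grip_width: 0.0581
grasp_force: 55.3
```

Call:
drive_tool:
  rows:
    - {"hand":0,"linear":[0,0,-0.015],"rot":[0,0,0]}
    - {"hand":0,"linear":[0,0,-0.03],"rot":[0,0,0]}
    - {"hand":0,"linear":[0,0,-0.035],"rot":[0,0,0]}
    - {"hand":0,"linear":[0,0,-0.035],"rot":[0,0,0]}
    - {"hand":0,"linear":[0,0,-0.025],"rot":[0,0,0]}
    - {"hand":0,"linear":[0,0,0],"rot":[0,0,0]}

```text
clock: 13.25
ee_pos: [0.49, -0.2562, 0.1405]
eef_rot: [3.11, 0.407, 0.011]
ft_force: [0.5, -0.1, -2.1]
grip_width: 0.0586
grasp_force: 54.5
```

```bash
python3 - <<'E'
from h import *
# fence frame -> world
c=np.array([.549,.1055]); t=np.radians(27.9); M=np.array([[np.cos(t),-np.sin(t)],[np.sin(t),np.cos(t)]])
g=c+M@[.078,-.018]; print(g)
delta(*g,.12,117.9)
E
```

```text
[0.62635646 0.12609074]
t 13.25 p [ 0.49   -0.2562  0.1405] yaw 14.91 F [ 0.5 -0.1 -2.1] w 0.0586 q [-0.5   0.35  1.76 -0.    1.02  0.81]
tool delta [ 0.23   -0.3345  0.0199] rotz -102.99
```

Call:
drive_tool:
  rows:
    - {"hand":0,"linear":[0.0103,-0.0387,0],"rot":[0,0,0]}
    - {"hand":0,"linear":[0.0103,-0.0387,0],"rot":[0,0,0]}
    - {"hand":0,"linear":[0.0103,-0.0387,0],"rot":[0,0,0]}
    - {"hand":0,"linear":[0.0103,-0.0387,0],"rot":[0,0,0]}
    - {"hand":0,"linear":[0.0103,-0.0387,0],"rot":[0,0,0]}
    - {"hand":0,"linear":[0,0,0],"rot":[0,0,-7.9]}
    - {"hand":0,"linear":[0,0,0],"rot":[0,0,-7.9]}
    - {"hand":0,"linear":[0,0,0],"rot":[0,0,-7.9]}
    - {"hand":0,"linear":[0,0,0],"rot":[0,0,-7.9]}
    - {"hand":0,"linear":[0,0,0],"rot":[0,0,-7.9]}
    - {"hand":0,"linear":[0,0,0],"rot":[0,0,-7.9]}
    - {"hand":0,"linear":[0,0,0],"rot":[0,0,-7.9]}
    - {"hand":0,"linear":[0,0,0],"rot":[0,0,-7.9]}
    - {"hand":0,"linear":[0,0,0],"rot":[0,0,-7.9]}
    - {"hand":0,"linear":[0,0,0],"rot":[0,0,-7.9]}
    - {"hand":0,"linear":[0,0,0],"rot":[0,0,-7.9]}
    - {"hand":0,"linear":[0,0,0],"rot":[0,0,-7.9]}
    - {"hand":0,"linear":[0,0,0],"rot":[0,0,-7.9]}
    - {"hand":0,"linear":[0,0,0],"rot":[0,0,0]}
    - {"hand":0,"linear":[0,0,0],"rot":[0,0,0]}

```text
clock: 15.25
ee_pos: [0.4873, -0.0548, 0.1356]
eef_rot: [-1.63, -2.684, 0.001]
ft_force: [1.4, -0.3, -1.3]
grip_width: 0.0583
grasp_force: 54.6
```

```bash
python3 - <<'E'
from h import *
delta(.6264,.1261,.12,117.9)
E
```

```text
t 15.25 p [ 0.4873 -0.0548  0.1356] yaw 117.44 F [ 1.4 -0.3 -1.3] w 0.0583 q [-0.14  0.27  1.9  -0.    0.97 -0.61]
tool delta [0.0964 0.2069 0.0154] rotz -0.46
```

Call:
drive_tool:
  rows:
    - {"hand":0,"linear":[0.0161,0.0345,0],"rot":[0,0,-0.5]}
    - {"hand":0,"linear":[0.0161,0.0345,0],"rot":[0,0,0]}
    - {"hand":0,"linear":[0.0161,0.0345,0],"rot":[0,0,0]}
    - {"hand":0,"linear":[0.0161,0.0345,0],"rot":[0,0,0]}
    - {"hand":0,"linear":[0.0161,0.0345,0],"rot":[0,0,0]}
    - {"hand":0,"linear":[0.0161,0.0345,0],"rot":[0,0,0]}
    - {"hand":0,"linear":[0,0,0],"rot":[0,0,0]}
    - {"hand":0,"linear":[0,0,0],"rot":[0,0,0]}

```text
clock: 16.05
ee_pos: [0.6249, 0.1281, 0.1354]
eef_rot: [-1.615, -2.693, 0.003]
ft_force: [-0.3, 0.2, -1.4]
grip_width: 0.0588
grasp_force: 54.7
```

```bash
python3 - <<'E'
from h import *
delta(.6264,.1261,.013,117.9)
shot('wrist','w8')
E
```

```text
t 16.05 p [0.6249 0.1281 0.1354] yaw 118.1 F [-0.3  0.2 -1.4] w 0.0588 q [ 0.18  0.49  1.55 -0.    1.11 -0.31]
tool delta [-0.0025  0.0007  0.1224] rotz 0.2
```

View pics/w8.png

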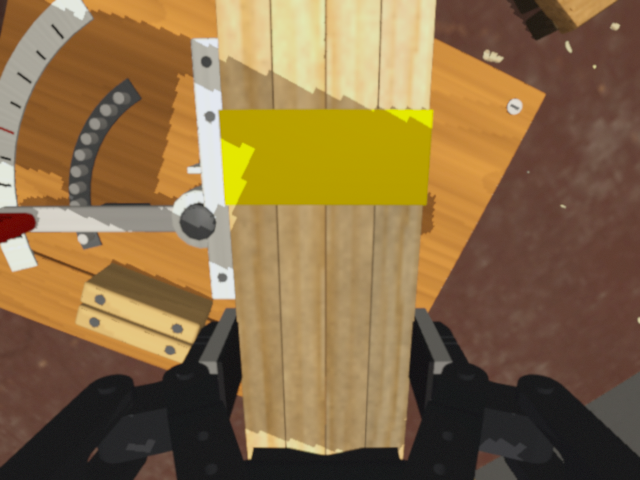

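The bundle is held level and parallel to the fence, which is still in its notch, and the near finger has room beside the fence. Lowering now, then opening only part way.

Call:
drive_tool:
  rows:
    - {"hand":0,"linear":[-0.0025,0.0007,0.025],"rot":[0,0,0]}
    - {"hand":0,"linear":[0,0,0.03],"rot":[0,0,0]}
    - {"hand":0,"linear":[0,0,0.03],"rot":[0,0,0]}
    - {"hand":0,"linear":[0,0,0.02],"rot":[0,0,0]}
    - {"hand":0,"linear":[0,0,0.007],"rot":[0,0,0]}
    - {"hand":0,"linear":[0,0,0],"rot":[0,0,0]}
    - {"hand":0,"linear":[0,0,0.003],"rot":[0,0,0]}
    - {"hand":0,"linear":[0,0,0.003],"rot":[0,0,0]}
    - {"hand":0,"linear":[0,0,0],"rot":[0,0,0]}

```text
clock: 17.0
ee_pos: [0.6273, 0.1258, 0.0191]
eef_rot: [1.615, 2.694, 0.001]
ft_force: [-0.2, -0.3, -1.7]
grip_width: 0.0586
grasp_force: 54.6
```

Call:
drive_tool:
  rows:
    - {"hand":0,"linear":[0,0,0.002],"rot":[0,0,0]}
    - {"hand":0,"linear":[0,0,0.002],"rot":[0,0,0]}
    - {"hand":0,"linear":[0,0,0.001],"rot":[0,0,0]}
    - {"hand":0,"linear":[0,0,0],"rot":[0,0,0]}

```text
clock: 17.4
ee_pos: [0.6269, 0.1258, 0.0133]
eef_rot: [-1.615, -2.694, 0.001]
ft_force: [0.8, -0.7, -1.2]
grip_width: 0.0585
grasp_force: 54.6
```

Call:
drive_tool:
  rows:
    - {"hand":0,"linear":[0,0,0.001],"rot":[0,0,0]}
    - {"hand":0,"linear":[0,0,0.001],"rot":[0,0,0]}
    - {"hand":0,"linear":[0,0,0],"rot":[0,0,0]}

```text
clock: 17.7
ee_pos: [0.6271, 0.1259, 0.0131]
eef_rot: [1.615, 2.694, 0.001]
ft_force: [-3.5, -0.8, 7.7]
grip_width: 0.0588
grasp_force: 55.6
```

Call:
drive_tool:
  rows:
    - {"hand":0.65,"linear":[0,0,0],"rot":[0,0,0]}
    - {"hand":0.65,"linear":[0,0,0],"rot":[0,0,0]}
    - {"hand":0.65,"linear":[0,0,0],"rot":[0,0,0]}
    - {"hand":0.65,"linear":[0,0,-0.02],"rot":[0,0,0]}
    - {"hand":0.65,"linear":[0,0,-0.03],"rot":[0,0,0]}
    - {"hand":0.65,"linear":[0,0,-0.035],"rot":[0,0,0]}
    - {"hand":0.65,"linear":[0,0,-0.035],"rot":[0,0,0]}
    - {"hand":0.65,"linear":[0,0,0],"rot":[0,0,0]}

```text
clock: 18.5
ee_pos: [0.6303, 0.1265, 0.137]
eef_rot: [1.611, 2.687, 0.011]
ft_force: [0.7, -0.7, 0.6]
grip_width: 0.0702
grasp_force: 0.0
```

```bash
python3 - <<'E'
from h import *
c=np.array([.549,.1055]); t=np.radians(27.9); M=np.array([[np.cos(t),-np.sin(t)],[np.sin(t),np.cos(t)]])
g=c+M@[.140,.012]; print(g); delta(*g,.03,27.9)
C,im=shot('top','t2')
cv2.imwrite('pics/t2.png',cv2.resize(im[150:340,210:400,::-1],(600,600),interpolation=3))
E
```

```text
[0.66711203 0.18161536]
t 18.5 p [0.6303 0.1265 0.137 ] yaw 118.11 F [ 0.7 -0.7  0.6] w 0.0702 q [ 0.18  0.49  1.54 -0.    1.1  -0.31]
tool delta [0.0317 0.0573 0.1075] rotz 90.21
```

View pics/t2.png

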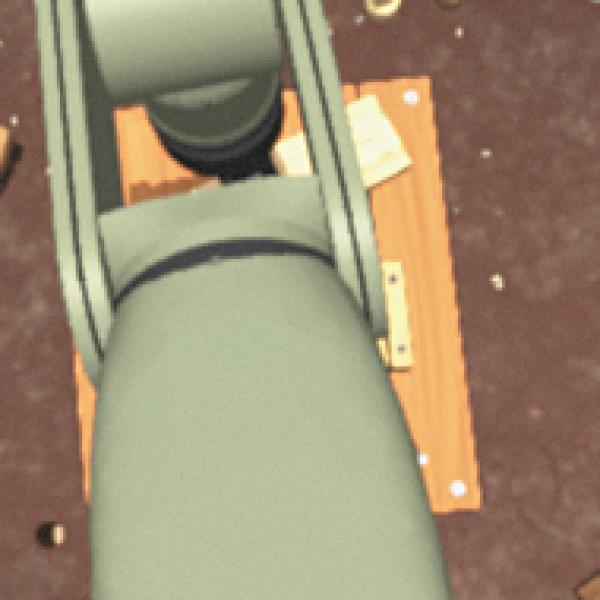

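Call:
drive_tool:
  rows:
    - {"hand":1,"linear":[0.016,0.0287,0],"rot":[0,0,0]}
    - {"hand":1,"linear":[0.016,0.0287,0],"rot":[0,0,0]}
    - {"hand":1,"linear":[0,0,0],"rot":[0,0,8.2]}
    - {"hand":1,"linear":[0,0,0],"rot":[0,0,8.2]}
    - {"hand":1,"linear":[0,0,0],"rot":[0,0,8.2]}
    - {"hand":1,"linear":[0,0,0],"rot":[0,0,8.2]}
    - {"hand":1,"linear":[0,0,0],"rot":[0,0,8.2]}
    - {"hand":1,"linear":[0,0,0],"rot":[0,0,8.2]}
    - {"hand":1,"linear":[0,0,0],"rot":[0,0,8.2]}
    - {"hand":1,"linear":[0,0,0],"rot":[0,0,8.2]}
    - {"hand":1,"linear":[0,0,0],"rot":[0,0,8.2]}
    - {"hand":1,"linear":[0,0,0],"rot":[0,0,8.2]}
    - {"hand":1,"linear":[0,0,0],"rot":[0,0,8.2]}
    - {"hand":1,"linear":[0,0,0],"rot":[0,0,0]}
    - {"hand":1,"linear":[0,0,0],"rot":[0,0,0]}

```text
clock: 20.05
ee_pos: [0.6621, 0.181, 0.1302]
eef_rot: [3.048, 0.762, -0.003]
ft_force: [0.7, -0.2, 0.8]
grip_width: 0.0852
grasp_force: 0.0
```

```bash
cat > chk.py <<'E'
from h import *
import sys
c=np.array([.549,.1055]); t=np.radians(27.9); M=np.array([[np.cos(t),-np.sin(t)],[np.sin(t),np.cos(t)]])
delta(*(c+M@[.140,.012]),.009,27.9)
C,im=shot('wrist',sys.argv[1]); K=cam('wrist')
for r in ctrl.regions_of('strips','wrist')[:1]:
    k=max(cv2.findContours(r['pixels'].astype(np.uint8),0,1)[0],key=cv2.contourArea)
    q=cv2.approxPolyN(cv2.convexHull(k),4).reshape(-1,2); w=unproj('wrist',q,.032,C)[:,:2]; f=(w-c)@M
    print(r['score'],q.tolist(),'fence frame',f.round(4).tolist())
E
python3 chk.py w9
```

```text
t 20.05 p [0.6621 0.181  0.1302] yaw 28.08 F [ 0.7 -0.2  0.8] w 0.0852 q [ 0.25  0.56  1.43 -0.    1.16  1.33]
tool delta [0.005  0.0019 0.1211] rotz 0.18
0.86 [[562, 275], [545, 363], [210, 369], [185, 271]] fence frame [[0.114, -0.1378], [0.0485, -0.1383], [0.0444, 0.0921], [0.1165, 0.1015]]
```

View pics/w9.png

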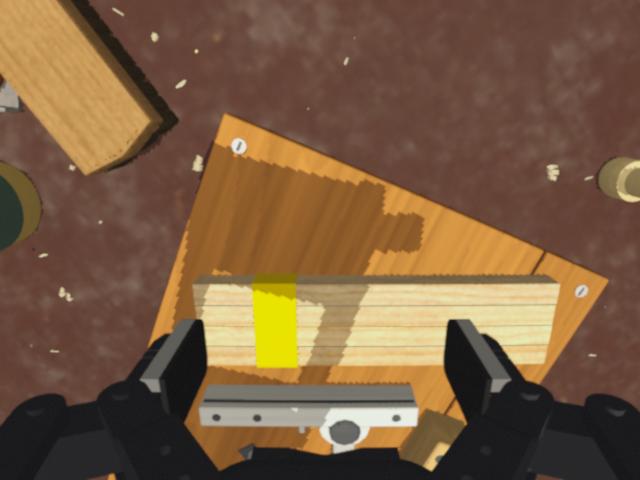

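The bundle lies flat on the board, parallel to the fence with a gap of about 28 mm, and its right end (550,320) is past the saw cut. I'll lower beyond its far edge and push it back with both fingers.

Call:
drive_tool:
  rows:
    - {"hand":1,"linear":[0.007,0.002,0.02],"rot":[0,0,0.2]}
    - {"hand":1,"linear":[0,0,0.03],"rot":[0,0,0]}
    - {"hand":1,"linear":[0,0,0.03],"rot":[0,0,0]}
    - {"hand":1,"linear":[0,0,0.025],"rot":[0,0,0]}
    - {"hand":1,"linear":[0,0,0.01],"rot":[0,0,0]}
    - {"hand":1,"linear":[0,0,0.005],"rot":[0,0,0]}
    - {"hand":1,"linear":[0,0,0],"rot":[0,0,0]}
    - {"hand":1,"linear":[0,0,0],"rot":[0,0,0]}

```text
clock: 20.95
ee_pos: [0.6707, 0.1829, 0.0129]
eef_rot: [3.05, 0.753, 0.004]
ft_force: [-0.5, -0.1, 0.4]
grip_width: 0.0853
grasp_force: 0.0
```

```bash
python3 chk.py w10
```

```text
t 20.95 p [0.6707 0.1829 0.0129] yaw 27.72 F [-0.5 -0.1  0.4] w 0.0853 q [ 0.25  0.68  1.52 -0.    0.93  1.34]
tool delta [-0.0038 -0.0006  0.0039] rotz -0.18
0.94 [[483, 402], [432, 469], [218, 469], [164, 399]] fence frame [[0.1205, -0.0463], [0.0889, -0.0303], [0.0893, 0.0531], [0.1224, 0.0698]]
```

Call:
drive_tool:
  rows:
    - {"hand":1,"linear":[0,0,0.003],"rot":[0,0,0]}
    - {"hand":1,"linear":[-0.006,0,0],"rot":[0,0,0]}
    - {"hand":1,"linear":[-0.006,0,0],"rot":[0,0,0]}
    - {"hand":1,"linear":[-0.005,0,0],"rot":[0,0,0]}
    - {"hand":1,"linear":[-0.004,0,0],"rot":[0,0,0]}
    - {"hand":1,"linear":[-0.004,0,0],"rot":[0,0,0]}
    - {"hand":1,"linear":[-0.003,0,0],"rot":[0,0,0]}
    - {"hand":1,"linear":[-0.003,0,0],"rot":[0,0,0]}
    - {"hand":1,"linear":[-0.003,0,0],"rot":[0,0,0]}
    - {"hand":1,"linear":[-0.003,0,0],"rot":[0,0,0]}
    - {"hand":1,"linear":[-0.003,0,0],"rot":[0,0,0]}
    - {"hand":1,"linear":[0,0,0],"rot":[0,0,0]}

```text
clock: 22.25
ee_pos: [0.6338, 0.1638, 0.0085]
eef_rot: [3.05, 0.752, -0.001]
ft_force: [1.1, 0.7, 0.2]
grip_width: 0.0856
grasp_force: 0.0
```

```bash
python3 chk.py w11
```

```text
t 22.25 p [0.6338 0.1638 0.0085] yaw 27.71 F [1.1 0.7 0.2] w 0.0856 q [ 0.24  0.64  1.63 -0.    0.87  1.32]
tool delta [ 0.0378 -0.0003 -0.0006] rotz -0.19
```

View pics/w11.png

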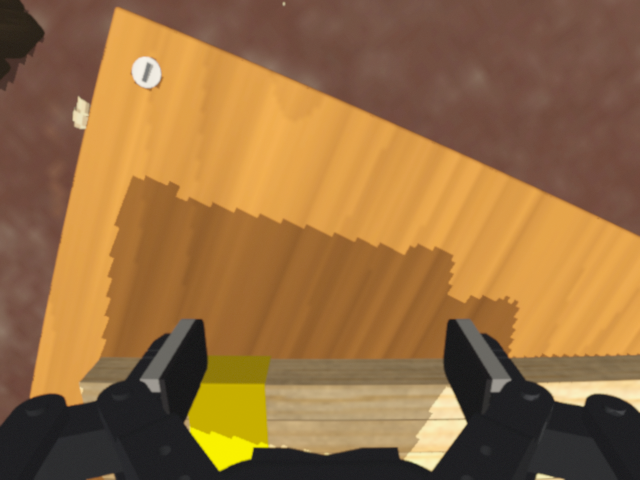

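The fingers are behind the bundle's far edge, and it is sliding parallel. I'll continue in small steps until the force rises.

Call:
drive_tool:
  rows:
    - {"hand":1,"linear":[-0.002,0,0],"rot":[0,0,0]}
    - {"hand":1,"linear":[-0.002,0,0],"rot":[0,0,0]}
    - {"hand":1,"linear":[-0.002,0,0],"rot":[0,0,0]}
    - {"hand":1,"linear":[0,0,0],"rot":[0,0,0]}

```text
clock: 22.75
ee_pos: [0.6286, 0.161, 0.0084]
eef_rot: [3.05, 0.752, -0.001]
ft_force: [-0.7, -0.3, 0.1]
grip_width: 0.0855
grasp_force: 0.0
```

Call:
drive_tool:
  rows:
    - {"hand":1,"linear":[-0.0015,0,0],"rot":[0,0,0]}
    - {"hand":1,"linear":[-0.0015,0,0],"rot":[0,0,0]}

```text
clock: 22.95
ee_pos: [0.6264, 0.1598, 0.0085]
eef_rot: [3.05, 0.752, 0.0]
ft_force: [0.5, -0.1, -0.9]
grip_width: 0.0852
grasp_force: 0.3
```

Call:
drive_tool:
  rows:
    - {"hand":1,"linear":[-0.001,0,0],"rot":[0,0,0]}
    - {"hand":1,"linear":[-0.001,0,0],"rot":[0,0,0]}

```text
clock: 23.15
ee_pos: [0.6258, 0.1594, 0.0089]
eef_rot: [-3.05, -0.752, -0.005]
ft_force: [4.4, 3.6, -0.7]
grip_width: 0.0852
grasp_force: 2.5
```

Call:
drive_tool:
  rows:
    - {"hand":1,"linear":[-0.001,0,0],"rot":[0,0,0]}
    - {"hand":1,"linear":[0,0,0],"rot":[0,0,0]}
    - {"hand":1,"linear":[0,0,0],"rot":[0,0,0]}

```text
clock: 23.45
ee_pos: [0.6259, 0.1594, 0.0092]
eef_rot: [-3.05, -0.752, -0.009]
ft_force: [5.3, 3.7, -1.0]
grip_width: 0.0853
grasp_force: 2.9
```

Call:
drive_tool:
  rows:
    - {"hand":1,"linear":[0.004,0,0],"rot":[0,0,0]}
    - {"hand":1,"linear":[0.008,0,0],"rot":[0,0,0]}
    - {"hand":1,"linear":[0.01,0,0],"rot":[0,0,0]}
    - {"hand":1,"linear":[0,0,-0.03],"rot":[0,0,0]}
    - {"hand":1,"linear":[0,0,-0.045],"rot":[0,0,0]}
    - {"hand":1,"linear":[0,0,-0.045],"rot":[0,0,0]}
    - {"hand":1,"linear":[0,0,-0.045],"rot":[0,0,0]}
    - {"hand":1,"linear":[0,0,-0.03],"rot":[0,0,0]}
    - {"hand":1,"linear":[-0.045,0,0],"rot":[0,0,0]}
    - {"hand":1,"linear":[-0.045,0,-0.02],"rot":[0,0,0]}
    - {"hand":1,"linear":[-0.045,0,-0.02],"rot":[0,0,0]}
    - {"hand":1,"linear":[-0.045,0,-0.02],"rot":[0,0,0]}
    - {"hand":1,"linear":[-0.03,0,0],"rot":[0,0,0]}
    - {"hand":1,"linear":[0,0,0],"rot":[0,0,0]}
    - {"hand":1,"linear":[0,0,0],"rot":[0,0,0]}
    - {"hand":1,"linear":[0,0,0],"rot":[0,0,0]}

```text
clock: 25.05
ee_pos: [0.4583, 0.0714, 0.2633]
eef_rot: [-3.05, -0.753, -0.0]
ft_force: [-0.0, 0.5, 0.1]
grip_width: 0.0854
grasp_force: 0.0
```

```bash
python3 chk.py w12; python3 red.py w13
```

```text
t 25.05 p [0.4583 0.0714 0.2633] yaw 27.72 F [-0.   0.5  0.1] w 0.0854 q [0.13 0.12 1.75 0.   1.27 1.22]
tool delta [ 0.2361 -0.0004  0.2544] rotz -0.18
0.83 [[507, 0], [502, 65], [222, 61], [219, 0]] fence frame [[0.0699, -0.1378], [0.0193, -0.1386], [0.0224, 0.0983], [0.0694, 0.0977]]
t 25.15 p [0.4582 0.0715 0.263 ] yaw 27.74 F [-0.1 -0.3  0.2] w 0.0852 q [ 0.13  0.12  1.75 -0.    1.27  1.22]
tool delta [ 0.007 -0.058  0.213] rotz None
tool az deg (jig) 15.41 r 0.0986
[333, 207, 14, 39, 465] [0.451 0.054 0.075] ang 22.36 0.112
[280, 301, 91, 95, 999] [0.344 0.012 0.075] ang 19.25 0.227
```

View pics/w12.png

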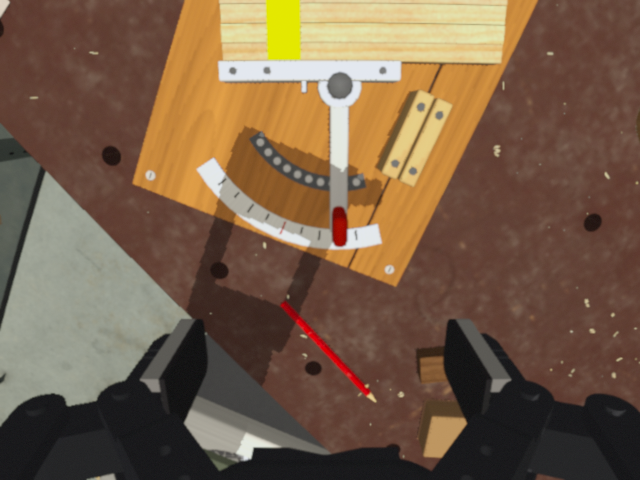

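```bash
python3 - <<'E'
import cv2,numpy as np
g=cv2.imread('pics/w12.png',0)
l=cv2.createLineSegmentDetector().detect(g[0:110])[0][:,0]
for a in l:
    n=np.hypot(a[2]-a[0],a[3]-a[1])
    if n>50 and abs(a[3]-a[1])<.1*n: print(a.round(1),'deg',round(np.degrees(np.arctan((a[3]-a[1])/(a[2]-a[0]))),2))
E
```

```text
[401.9  60.6 499.4  62.5] deg 1.13
[219.4  80.1 325.6  79.1] deg -0.54
[398.1  60.7 216.9  60.9] deg -0.07
[503.1   5.6 301.9   3.1] deg 0.71
[385.6  21.2 500.6  23.1] deg 0.94
[501.9  25.8 425.6  24.4] deg 0.99
[445.6  42.2 500.6  42. ] deg -0.25
[316.9   0.8 503.1   2.9] deg 0.66
[300.6  40.1 386.9  41.1] deg 0.63
```

```bash
python3 - <<'E'
from h import *
C=cam('wrist'); ang=lambda s,z:(lambda w:(np.degrees(np.arctan2(w[1,1]-w[0,1],w[1,0]-w[0,0])).round(2),w.round(4).tolist()))(unproj('wrist',np.array(s).reshape(2,2),z,C))
print('fence far',ang([398.1,60.7,216.9,60.9],.043)); print('fence near',ang([325.6,79.1,219.4,80.1],.043))
for s in([499.4,62.5,401.9,60.6],[503.1,5.6,301.9,3.1],[503.1,2.9,316.9,.8],[500.6,23.1,385.6,21.2],[386.9,41.1,300.6,40.1]): print('strip',ang(s,.032))
E
```

```text
fence far (np.float64(117.61), [[0.5891, 0.0728, 0.043], [0.5206, 0.2037, 0.043]])
fence near (np.float64(117.86), [[0.5488, 0.1184, 0.043], [0.5079, 0.1958, 0.043]])
strip (np.float64(117.52), [[0.6309, -0.0047, 0.032], [0.5925, 0.069, 0.032]])
strip (np.float64(117.74), [[0.6694, 0.0171, 0.032], [0.5926, 0.1631, 0.032]])
strip (np.float64(117.88), [[0.6711, 0.0183, 0.032], [0.5998, 0.1531, 0.032]])
strip (np.float64(117.81), [[0.6572, 0.0116, 0.032], [0.6125, 0.0962, 0.032]])
strip (np.float64(117.2), [[0.5998, 0.0877, 0.032], [0.5671, 0.1513, 0.032]])
```

The strips run parallel to the fence within 0.2 degrees, and the gap measures about 1 mm, within the calibration error. The pointer is in the third notch, so I'm handing in.

```bash
python3 -c "
from cell import ctrl
print(ctrl.sign_off())"
```

```text
the job is handed in; nothing more can be done
None
```

The job is handed in: the fence was clicked one notch at a time to +22.5°, the strips lie flat and snug against its far face with their right end across the saw cut, and I kept the arm clear of the glue bottle throughout.

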